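# Charge the hopper and hold its gate open

### The arm

A 7-joint arm with a two-finger parallel gripper is mounted at the origin on a cart in front of the work surface, level with it; the furniture and walls round the work are solid. World frame = base frame: x ahead of the robot, y to its left, z up, the work surface at z = 0. Lengths are in m, angles in rad, forces in N, time in s.
With the tool pointing down it reaches from about 0.4 to 0.85 m from the base axis. Payload 4.5 kg.
Tool frame: the origin (TCP) lies midway between the tips of the shut fingers; the grasp point (between the pads) lies 19 mm behind it; z points along the fingers, y is the line along which they close (so a half turn about z gives the same grasp; the last joint's range is limited). The gripper opens to 88 mm and grips with 3 to 60 N. Pads are 18 mm wide; open, the fingers measure 123 mm over their backs; the gripper's body (75 mm by 187 mm) begins 45 mm behind the grasp point.
Start: joints at [-1.074, 0.689, -0.195, 1.565, 0.157, 0.902, -0.215], TCP at [0.279, 0.559, 0.239] pointing down, gripper open.
Joint ranges: [-3.01, 3.01], [-0.46, 2.08], [-1.47, 1.51], [0.13, 2.56], [-1, 4.14], [0.04, 2.09], [-2.66, 2.66]. Speed limits (rad/s): [2.57, 2.57, 3.14, 3.14, 3.14, 3.14, 3.14].

### API

Orientations are given as a unit quaternion [x, y, z, w].
In Python, from plant import r gives the robot as it stands. The module is installed in compiled form; this text tells all that it offers.
- The arm moves only by the tool step_arm, never from a script. Its argument "series" is a list of rows, each a list of 7 numbers: the shift along the world's x, y, z in mm, then the turn, a rotation vector about the world's x, y, z in rad, then the closure, from 0 (fully open) to 1 (shut). A call has 1 to 20 rows; each row shifts and turns the commanded pose from where the row before left it; what a row does not reach is not made up. A row lasts 1/10 s, in which the tool goes at most 50 mm and 8.59 degrees, less where a joint would pass 70% of its speed; a pose out of reach is approached as far as the arm can. A call is refused whole if a number of a shift passes 50 or a number of a turn 0.15, either way. A call with a gripper value outside its range is refused whole. The fingers move at their own pace and stop on an object; "force" is the grip in N (left out, the last holds). Time passes only in rows, so rows that do not move let the fingers close. It gives the time, the measured TCP pose, the force, the opening and the grip force at its end, in the units of the state.
- r.get_state(): the state, without advancing time (a new reading comes with each control period).
- r.snapshot(name): name is "scene" or "top"; returns (picture, depth): 400x640x3 uint8, blue, green, red; 400x640 float32, m along the optical axis (not along the pixel's ray), 0 where there is no reading.
- r.get_calibration(name): a dict with "intrinsics" (3x3 intrinsics, pixels), "dist_coeffs" ([k1, k2, p1, p2, k3] as OpenCV has them; the pictures are not rectified), "pose" (4x4, takes a point from camera to world coordinates). Camera axes: x right, y up, looking along -z (the intrinsics and any distortion apply to the point x, -y, -z); pixel columns grow to the right and rows downward; lengths in m; the calibration is good to about 2 mm. A picture is of the moment at which its call begins. get_calibration takes no time and is no camera call.
- r.finish_job(): hands the job in; it is judged then, once.
The state is a dict: "clock": time; "q": joint angles; "qd": joint speeds; "joint_torque": joint torques, N m; "tool_pos": TCP position; "eef_rot": TCP orientation; "contact_force": force on the tool from outside, world axes, zero at the start; "moment": the same for the moment, N m; "opening": opening from 0.0 (shut) to 1.0 (fully open); "finger_force": force on a finger pad.
Only numpy, scipy, OpenCV 4.12 (cv2) and the standard library are available. Lean on these libraries where they do the work, as an engineer would, in place of code of your own. Each camera call takes 0.05 s, during which the arm holds its last target. There are 200 camera calls.

### The job

Use the scoop to take the clay pebbles out of the blue trough and tip at least three of the five into the top of the green hopper, without touching a pebble with the fingers, and stand the scoop back upright on the worktop. Then press the hopper's red lever pad down with the fingers so that the sprung gate lets the pebbles run out into the grey bin, and finish while still holding the gate open at 40 degrees (the lever is then level): do not let go. The gate stays shut until the scoop is down, and the tape measure and white pipe fittings are left alone.

Things in the scene. Friction and masses are not known exactly. Their poses are not given: they have to be found in the camera images.
- trough: Blue fixed trough with flat floor, open on top. Inside 200 (x) x 74 (y), walls 4 thick, 25 high, floor top 4 above the worktop. Origin: centre of its underside; x along its length, pointing roughly to the robot's right, toward the half where the pebbles start.
- pebble0: Brown smooth round clay pebble (friction about 0.2), 19 dia, 12 g, rolls once tilted by about 12 degrees. Starts loose in the +x half of the trough. Origin: its centre.
- pebble1: Brown smooth round clay pebble (friction about 0.2), 19 dia, 12 g, rolls once tilted by about 12 degrees. Starts loose in the +x half of the trough. Origin: its centre.
- pebble2: Brown smooth round clay pebble (friction about 0.2), 19 dia, 12 g, rolls once tilted by about 12 degrees. Starts loose in the +x half of the trough. Origin: its centre.
- pebble3: Brown smooth round clay pebble (friction about 0.2), 19 dia, 12 g, rolls once tilted by about 12 degrees. Starts loose in the +x half of the trough. Origin: its centre.
- pebble4: Brown smooth round clay pebble (friction about 0.2), 19 dia, 12 g, rolls once tilted by about 12 degrees. Starts loose in the +x half of the trough. Origin: its centre.
- scoop: Aluminium scoop, 160 g, upright on the worktop. Floor 1.6 thick, x = -40 to 50, 64 wide (y), lip at x = 50. Back wall at x = -40; side walls 30 high from x = -40 to 20; in front of them a bare tongue. Wooden upright grip, 24 (x) x 18 (y), at x = -28, y = 0, from 30 to 105 above the underside. Origin: on the underside, midway across, 50 behind the lip; x toward the mouth, z up along the grip.
- hopper: Green fixed hopper, open on top: mouth inside x = 4 to 115, y = -57 to 57, rim 150 above the worktop (+4 bead). Its floor slopes down about 26 degrees to the front (x = 0), where the steel gate closes it. In front and fixed to it a grey bin, x = -135 to 25, y = -61 to 61, 45 high, walls 4. Origin: on the worktop below the gate; x from the bin to the back of the hopper, z up.
- gate (a joint): Gate opening angle, rad: 0 shut, 0.70 = 40 degrees, stop at 1.2. It turns about the hopper's y axis through the hinge at x = 0, z = 112 in the hopper's frame. Pressing the lever pad down opens the gate (its lower edge swings forward over the bin); a spring shuts it, about 2 N at the pad when shut, 4 N at 40 degrees.
- gate_pad (a point): Centre of the upper face of the red lever pad, 46 long (along the lever) x 32 wide x 6. The lever lies beside the hopper at y = 100 in its frame; the pad's centre is 97 from the hinge axis. From the hinge the lever points to the hopper's +x, rising 40 degrees when the gate is shut; at 40 degrees open it is level, pad face 115 above the worktop.
- tape_measure: Bystander to leave alone: yellow tape measure 62 x 74 x 36. Origin: centre of its underside.
- pvc_coupling: Bystander to leave alone: white plastic pipe coupling standing upright, 36 dia x 44. Origin: centre of its underside.
- pvc_cap: Bystander to leave alone: white plastic pipe cap, 35 dia x 30. Origin: centre of its underside.

How it is judged:
On the way, in this order (a step that is already met when the one before it is completed fails the run):
1. at least three pebbles lie in the hopper, the gate shut (((x of pebble0 in the frame of hopper between -0.002 and 0.117 m and y of pebble0 in the frame of hopper between -0.057 and 0.057 m and z of pebble0 in the frame of hopper between 0.045 and 0.148 m and x of pebble1 in the frame of hopper between -0.002 and 0.117 m and y of pebble1 in the frame of hopper between -0.057 and 0.057 m and z of pebble1 in the frame of hopper between 0.045 and 0.148 m and x of pebble2 in the frame of hopper between -0.002 and 0.117 m and y of pebble2 in the frame of hopper between -0.057 and 0.057 m and z of pebble2 in the frame of hopper between 0.045 and 0.148 m) or (x of pebble0 in the frame of hopper between -0.002 and 0.117 m and y of pebble0 in the frame of hopper between -0.057 and 0.057 m and z of pebble0 in the frame of hopper between 0.045 and 0.148 m and x of pebble1 in the frame of hopper between -0.002 and 0.117 m and y of pebble1 in the frame of hopper between -0.057 and 0.057 m and z of pebble1 in the frame of hopper between 0.045 and 0.148 m and x of pebble3 in the frame of hopper between -0.002 and 0.117 m and y of pebble3 in the frame of hopper between -0.057 and 0.057 m and z of pebble3 in the frame of hopper between 0.045 and 0.148 m) or (x of pebble0 in the frame of hopper between -0.002 and 0.117 m and y of pebble0 in the frame of hopper between -0.057 and 0.057 m and z of pebble0 in the frame of hopper between 0.045 and 0.148 m and x of pebble1 in the frame of hopper between -0.002 and 0.117 m and y of pebble1 in the frame of hopper between -0.057 and 0.057 m and z of pebble1 in the frame of hopper between 0.045 and 0.148 m and x of pebble4 in the frame of hopper between -0.002 and 0.117 m and y of pebble4 in the frame of hopper between -0.057 and 0.057 m and z of pebble4 in the frame of hopper between 0.045 and 0.148 m) or (x of pebble0 in the frame of hopper between -0.002 and 0.117 m and y of pebble0 in the frame of hopper between -0.057 and 0.057 m and z of pebble0 in the frame of hopper between 0.045 and 0.148 m and x of pebble2 in the frame of hopper between -0.002 and 0.117 m and y of pebble2 in the frame of hopper between -0.057 and 0.057 m and z of pebble2 in the frame of hopper between 0.045 and 0.148 m and x of pebble3 in the frame of hopper between -0.002 and 0.117 m and y of pebble3 in the frame of hopper between -0.057 and 0.057 m and z of pebble3 in the frame of hopper between 0.045 and 0.148 m) or (x of pebble0 in the frame of hopper between -0.002 and 0.117 m and y of pebble0 in the frame of hopper between -0.057 and 0.057 m and z of pebble0 in the frame of hopper between 0.045 and 0.148 m and x of pebble2 in the frame of hopper between -0.002 and 0.117 m and y of pebble2 in the frame of hopper between -0.057 and 0.057 m and z of pebble2 in the frame of hopper between 0.045 and 0.148 m and x of pebble4 in the frame of hopper between -0.002 and 0.117 m and y of pebble4 in the frame of hopper between -0.057 and 0.057 m and z of pebble4 in the frame of hopper between 0.045 and 0.148 m) or (x of pebble0 in the frame of hopper between -0.002 and 0.117 m and y of pebble0 in the frame of hopper between -0.057 and 0.057 m and z of pebble0 in the frame of hopper between 0.045 and 0.148 m and x of pebble3 in the frame of hopper between -0.002 and 0.117 m and y of pebble3 in the frame of hopper between -0.057 and 0.057 m and z of pebble3 in the frame of hopper between 0.045 and 0.148 m and x of pebble4 in the frame of hopper between -0.002 and 0.117 m and y of pebble4 in the frame of hopper between -0.057 and 0.057 m and z of pebble4 in the frame of hopper between 0.045 and 0.148 m) or (x of pebble1 in the frame of hopper between -0.002 and 0.117 m and y of pebble1 in the frame of hopper between -0.057 and 0.057 m and z of pebble1 in the frame of hopper between 0.045 and 0.148 m and x of pebble2 in the frame of hopper between -0.002 and 0.117 m and y of pebble2 in the frame of hopper between -0.057 and 0.057 m and z of pebble2 in the frame of hopper between 0.045 and 0.148 m and x of pebble3 in the frame of hopper between -0.002 and 0.117 m and y of pebble3 in the frame of hopper between -0.057 and 0.057 m and z of pebble3 in the frame of hopper between 0.045 and 0.148 m) or (x of pebble1 in the frame of hopper between -0.002 and 0.117 m and y of pebble1 in the frame of hopper between -0.057 and 0.057 m and z of pebble1 in the frame of hopper between 0.045 and 0.148 m and x of pebble2 in the frame of hopper between -0.002 and 0.117 m and y of pebble2 in the frame of hopper between -0.057 and 0.057 m and z of pebble2 in the frame of hopper between 0.045 and 0.148 m and x of pebble4 in the frame of hopper between -0.002 and 0.117 m and y of pebble4 in the frame of hopper between -0.057 and 0.057 m and z of pebble4 in the frame of hopper between 0.045 and 0.148 m) or (x of pebble1 in the frame of hopper between -0.002 and 0.117 m and y of pebble1 in the frame of hopper between -0.057 and 0.057 m and z of pebble1 in the frame of hopper between 0.045 and 0.148 m and x of pebble3 in the frame of hopper between -0.002 and 0.117 m and y of pebble3 in the frame of hopper between -0.057 and 0.057 m and z of pebble3 in the frame of hopper between 0.045 and 0.148 m and x of pebble4 in the frame of hopper between -0.002 and 0.117 m and y of pebble4 in the frame of hopper between -0.057 and 0.057 m and z of pebble4 in the frame of hopper between 0.045 and 0.148 m) or (x of pebble2 in the frame of hopper between -0.002 and 0.117 m and y of pebble2 in the frame of hopper between -0.057 and 0.057 m and z of pebble2 in the frame of hopper between 0.045 and 0.148 m and x of pebble3 in the frame of hopper between -0.002 and 0.117 m and y of pebble3 in the frame of hopper between -0.057 and 0.057 m and z of pebble3 in the frame of hopper between 0.045 and 0.148 m and x of pebble4 in the frame of hopper between -0.002 and 0.117 m and y of pebble4 in the frame of hopper between -0.057 and 0.057 m and z of pebble4 in the frame of hopper between 0.045 and 0.148 m)) and value of joint gate below 0.1 rad), for 0.2 s.
2. the scoop stands upright on the worktop, let go, the pebbles still in the hopper (all of step 1 and height (world z) of scoop below 0.012 m and angle between scoop's own z axis and vertical below 0.15 rad and contact force between the fingers and scoop below 0.05 N), for 0.2 s.
At the end, for the whole second after the job is handed in: The fingers press the gate's lever (more than 0.5 N) and hold the gate still at 40 degrees open, within 8 degrees; at least three pebbles lie in the grey bin; the scoop stands upright on the worktop (within 9 degrees), untouched (value of joint gate between 0.56 and 0.84 rad and velocity of joint gate between -0.1 and 0.1 rad/s and contact force between the fingers and gate above 0.5 N and contact force between scoop and gate below 0.05 N and ((x of pebble0 in the frame of hopper between -0.133 and 0.023 m and y of pebble0 in the frame of hopper between -0.057 and 0.057 m and z of each of pebble0, pebble1, pebble2 in the frame of hopper below 0.045 m and x of pebble1 in the frame of hopper between -0.133 and 0.023 m and y of pebble1 in the frame of hopper between -0.057 and 0.057 m and x of pebble2 in the frame of hopper between -0.133 and 0.023 m and y of pebble2 in the frame of hopper between -0.057 and 0.057 m) or (x of pebble0 in the frame of hopper between -0.133 and 0.023 m and y of pebble0 in the frame of hopper between -0.057 and 0.057 m and z of each of pebble0, pebble1, pebble3 in the frame of hopper below 0.045 m and x of pebble1 in the frame of hopper between -0.133 and 0.023 m and y of pebble1 in the frame of hopper between -0.057 and 0.057 m and x of pebble3 in the frame of hopper between -0.133 and 0.023 m and y of pebble3 in the frame of hopper between -0.057 and 0.057 m) or (x of pebble0 in the frame of hopper between -0.133 and 0.023 m and y of pebble0 in the frame of hopper between -0.057 and 0.057 m and z of each of pebble0, pebble1, pebble4 in the frame of hopper below 0.045 m and x of pebble1 in the frame of hopper between -0.133 and 0.023 m and y of pebble1 in the frame of hopper between -0.057 and 0.057 m and x of pebble4 in the frame of hopper between -0.133 and 0.023 m and y of pebble4 in the frame of hopper between -0.057 and 0.057 m) or (x of pebble0 in the frame of hopper between -0.133 and 0.023 m and y of pebble0 in the frame of hopper between -0.057 and 0.057 m and z of each of pebble0, pebble2, pebble3 in the frame of hopper below 0.045 m and x of pebble2 in the frame of hopper between -0.133 and 0.023 m and y of pebble2 in the frame of hopper between -0.057 and 0.057 m and x of pebble3 in the frame of hopper between -0.133 and 0.023 m and y of pebble3 in the frame of hopper between -0.057 and 0.057 m) or (x of pebble0 in the frame of hopper between -0.133 and 0.023 m and y of pebble0 in the frame of hopper between -0.057 and 0.057 m and z of each of pebble0, pebble2, pebble4 in the frame of hopper below 0.045 m and x of pebble2 in the frame of hopper between -0.133 and 0.023 m and y of pebble2 in the frame of hopper between -0.057 and 0.057 m and x of pebble4 in the frame of hopper between -0.133 and 0.023 m and y of pebble4 in the frame of hopper between -0.057 and 0.057 m) or (x of pebble0 in the frame of hopper between -0.133 and 0.023 m and y of pebble0 in the frame of hopper between -0.057 and 0.057 m and z of each of pebble0, pebble3, pebble4 in the frame of hopper below 0.045 m and x of pebble3 in the frame of hopper between -0.133 and 0.023 m and y of pebble3 in the frame of hopper between -0.057 and 0.057 m and x of pebble4 in the frame of hopper between -0.133 and 0.023 m and y of pebble4 in the frame of hopper between -0.057 and 0.057 m) or (x of pebble1 in the frame of hopper between -0.133 and 0.023 m and y of pebble1 in the frame of hopper between -0.057 and 0.057 m and z of each of pebble1, pebble2, pebble3 in the frame of hopper below 0.045 m and x of pebble2 in the frame of hopper between -0.133 and 0.023 m and y of pebble2 in the frame of hopper between -0.057 and 0.057 m and x of pebble3 in the frame of hopper between -0.133 and 0.023 m and y of pebble3 in the frame of hopper between -0.057 and 0.057 m) or (x of pebble1 in the frame of hopper between -0.133 and 0.023 m and y of pebble1 in the frame of hopper between -0.057 and 0.057 m and z of each of pebble1, pebble2, pebble4 in the frame of hopper below 0.045 m and x of pebble2 in the frame of hopper between -0.133 and 0.023 m and y of pebble2 in the frame of hopper between -0.057 and 0.057 m and x of pebble4 in the frame of hopper between -0.133 and 0.023 m and y of pebble4 in the frame of hopper between -0.057 and 0.057 m) or (x of pebble1 in the frame of hopper between -0.133 and 0.023 m and y of pebble1 in the frame of hopper between -0.057 and 0.057 m and z of each of pebble1, pebble3, pebble4 in the frame of hopper below 0.045 m and x of pebble3 in the frame of hopper between -0.133 and 0.023 m and y of pebble3 in the frame of hopper between -0.057 and 0.057 m and x of pebble4 in the frame of hopper between -0.133 and 0.023 m and y of pebble4 in the frame of hopper between -0.057 and 0.057 m) or (x of pebble2 in the frame of hopper between -0.133 and 0.023 m and y of pebble2 in the frame of hopper between -0.057 and 0.057 m and z of each of pebble2, pebble3, pebble4 in the frame of hopper below 0.045 m and x of pebble3 in the frame of hopper between -0.133 and 0.023 m and y of pebble3 in the frame of hopper between -0.057 and 0.057 m and x of pebble4 in the frame of hopper between -0.133 and 0.023 m and y of pebble4 in the frame of hopper between -0.057 and 0.057 m)) and height (world z) of scoop below 0.012 m and angle between scoop's own z axis and vertical below 0.15 rad and contact force between the fingers and scoop below 0.05 N); the arm keeps its last pose, push and grip.
It fails at once if the fingers touch a pebble (contact force between the fingers and pebble0 above 0.2 N or contact force between the fingers and pebble1 above 0.2 N or contact force between the fingers and pebble2 above 0.2 N or contact force between the fingers and pebble3 above 0.2 N or contact force between the fingers and pebble4 above 0.2 N).
It fails at once if the gate is opened while the scoop is off the worktop (value of joint gate above 0.25 rad and height (world z) of scoop above 0.03 m).
It fails at once if the tape measure or a pipe fitting is moved by more than 30 mm (distance of any of tape_measure, pvc_coupling, pvc_cap from where it was at the start of the episode above 0.03 m).
It also fails if it takes over 69 s, if anything falls off the work surface, if the arm or the gripper's body presses on something with over 40 N, if the wrist force passes 120 N, or if a joint passes its speed limit or range.

## Working session

There is one attempt and no reset: what is moved stays moved. The work goes in short steps, Python scripts to look and compute and a tool call to move; the robot and the scene stay as the last step left them, time stands still between calls to the robot, and variables do not carry over. Pictures are saved under pics/ and viewed, at most 10 in all, crops included, and the job is handed in when it is done.

Besides the shell and the picture viewer there is one more tool, called by a JSON object that holds its "api" and its "payload". step_arm: Moves the arm, as the interface text tells. Its arguments: {"type":"object","properties":{"series":{"type":"array"},"force":{"type":"number"}},"required":["series"]}

```bash
mkdir -p pics; cat > h.py <<'E'
import numpy as np, cv2
from plant import r
def snap(n):
    im,d=r.snapshot(n); c=r.get_calibration(n)
    K=np.array(c["intrinsics"],float);D=np.array(c["dist_coeffs"],float);T=np.array(c["pose"],float)
    v,u=np.mgrid[0:400,0:640]
    p=cv2.undistortPoints(np.stack([u,v],-1).reshape(-1,1,2).astype(np.float64),K,D).reshape(400,640,2)
    ray=np.stack([p[...,0],-p[...,1],-np.ones((400,640))],-1)
    P=(ray*d[...,None])@T[:3,:3].T+T[:3,3]
    P[d==0]=np.nan
    return im,d,P,ray@T[:3,:3].T,T[:3,3]
def onplane(ray,o,u,v,z):
    q=ray[int(v),int(u)]; return o+q*(z-o[2])/q[2]
E
python3 - <<'E'
from h import *
for n in("top","scene"):
    im,d,P,_,o=snap(n); cv2.imwrite(f"pics/{n}0.png",im); np.save(f"{n}0.npy",P); print(n,o)
s=r.get_state();print(s["tool_pos"],s["eef_rot"],s["clock"],s["opening"])
E
```

```text
top [0.25786866 0.03137611 1.47707174]
scene [-0.20602424 -0.41632035  1.21863168]
[0.2788227  0.55872386 0.23798338] [ 2.29311184e-01  9.73352799e-01 -8.31513670e-04 -1.32057838e-04] 0.1 0.9964559418197994
```

View pics/top0.png

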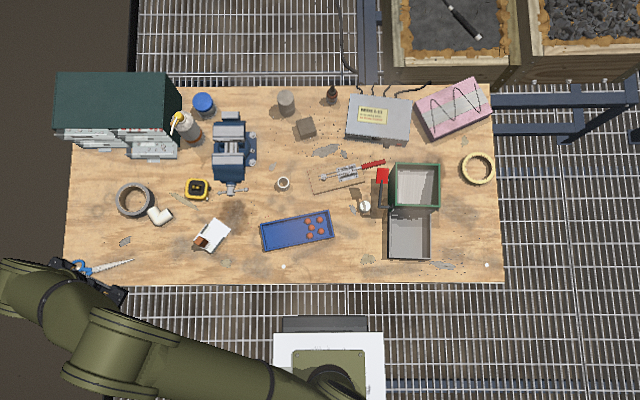

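View pics/scene0.png

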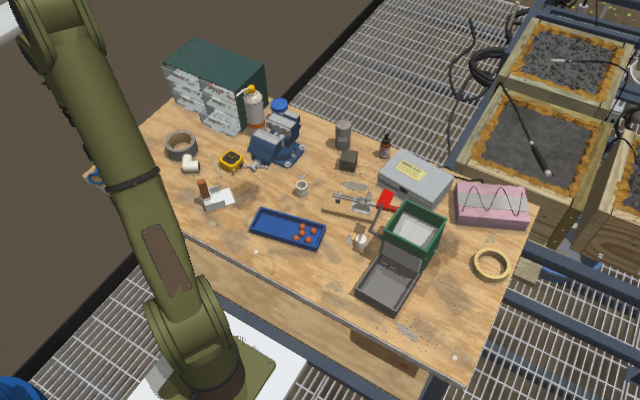

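Top view: scoop at ~(212,235), trough (297,230) with the pebbles in its right half, hopper (415,185), bin (410,237), red pad (383,176), small white fitting at (364,206), tape measure (197,189). Now for measurements.

```bash
python3 - <<'E'
from h import *
P=np.load("top0.npy");im=cv2.imread("pics/top0.png");hsv=cv2.cvtColor(im,cv2.COLOR_BGR2HSV)
def box(name,m,win,z=None):
    u0,v0,u1,v1=win;k=np.zeros(m.shape,bool);k[v0:v1,u0:u1]=1;m=m&k&np.isfinite(P[...,2])
    if z:m&=(P[...,2]>z[0])&(P[...,2]<z[1])
    q=P[m]
    if len(q)<5: print(name,len(q));return
    rr=cv2.minAreaRect((q[:,:2]*1000).astype(np.float32))
    print(name,len(q),"rect c",np.round(rr[0]),"sz",np.round(rr[1]),"ang",round(rr[2],1),"z",np.round(np.percentile(q[:,2],[5,50,95])*1000),"corners",np.round(cv2.boxPoints(rr)).tolist())
H,S,V=hsv[...,0],hsv[...,1],hsv[...,2]
al=np.ones(H.shape,bool)
box("table",al,(330,255,380,275))
box("trough rim",(H>100)&(H<130)&(S>120),(255,205,340,255),(.018,.04))
box("trough",(H>100)&(H<130)&(S>120),(255,205,340,255))
box("hopper rim",(H>45)&(H<90)&(S>80),(380,155,450,215),(.14,.17))
box("bin rim",al,(380,205,440,265),(.035,.055))
box("pad",((H<6)|(H>174))&(S>180),(370,160,392,190))
box("lever",al,(374,160,391,212),(.06,.25))
box("scoop low",al,(188,212,236,258),(-.001,.008))
box("scoop walls",al,(188,212,236,258),(.022,.036))
box("scoop white",(S<50)&(V>150),(188,212,236,258))
box("grip",(S>90)&al,(188,212,236,258),(.05,.13))
box("griptop",al,(188,212,236,258),(.095,.13))
box("fit",al,(355,198,373,216),(.012,.2))
box("coup",al,(274,172,293,192),(.012,.2))
box("tape",al,(182,175,212,203),(.02,.2))
box("redtool",al,(305,150,375,196),(.01,.2))
m=(H<14)&(S>120)&(V>80);m[:, :258]=0;m[:,335:]=0;m[:210]=0;m[250:]=0
n,l,st,c=cv2.connectedComponentsWithStats(m.astype(np.uint8))
for i in range(1,n):
    if st[i,4]>8: print("peb",c[i].round(1),st[i,4],np.round(np.nanmedian(P[l==i],axis=0)*1000))
b=cv2.resize(im[150:265,180:450],None,fx=2.9,fy=2.9,interpolation=cv2.INTER_CUBIC);cv2.imwrite("pics/c0.png",b)
E
```

```text
table 997 rect c [342. -82.] sz [147.  57.] ang 89.6 z [-6. -1.  4.] corners [[313.0, -155.0], [370.0, -155.0], [371.0, -9.0], [314.0, -8.0]]
trough rim 165 rect c [442.  90.] sz [ 83. 207.] ang 11.3 z [21. 27. 32.] corners [[381.0, 183.0], [422.0, -20.0], [503.0, -4.0], [463.0, 200.0]]
trough 673 rect c [442.  90.] sz [ 83. 207.] ang 11.3 z [-1.  5. 29.] corners [[381.0, 183.0], [422.0, -20.0], [503.0, -4.0], [463.0, 200.0]]
hopper rim 87 rect c [ 550. -247.] sz [123. 119.] ang 88.1 z [147. 152. 156.] corners [[488.0, -306.0], [608.0, -310.0], [612.0, -187.0], [493.0, -183.0]]
bin rim 269 rect c [ 433. -240.] sz [122. 154.] ang 86.6 z [37. 43. 50.] corners [[352.0, -296.0], [506.0, -305.0], [513.0, -184.0], [359.0, -175.0]]
pad 166 rect c [ 599. -146.] sz [90. 31.] ang 1.8 z [ 58. 176. 189.] corners [[553.0, -132.0], [554.0, -163.0], [644.0, -161.0], [643.0, -129.0]]
lever 297 rect c [ 540. -159.] sz [53. 98.] ang 89.7 z [113. 168. 188.] corners [[490.0, -185.0], [588.0, -185.0], [589.0, -132.0], [491.0, -132.0]]
scoop low 1066 rect c [435. 346.] sz [146. 136.] ang 89.5 z [-1.  2.  
[... 708 characters left out ...]
16. 26. 32.] corners [[489.0, -112.0], [510.0, -137.0], [536.0, -115.0], [515.0, -90.0]]
coup 92 rect c [583. 129.] sz [35. 34.] ang 18.6 z [14. 38. 47.] corners [[560.0, 140.0], [571.0, 108.0], [605.0, 119.0], [594.0, 151.0]]
tape 468 rect c [569. 387.] sz [74. 63.] ang 85.0 z [24. 33. 38.] corners [[534.0, 353.0], [597.0, 347.0], [604.0, 421.0], [541.0, 427.0]]
redtool 1399 rect c [612. -47.] sz [ 78. 200.] ang 13.8 z [15. 21. 56.] corners [[551.0, 40.0], [598.0, -154.0], [674.0, -135.0], [626.0, 59.0]]
peb [319.3 219.1] 24 [475.  23.  21.]
peb [307.4 220.6] 20 [471.  59.  19.]
peb [311.1 227. ] 22 [452.  47.  19.]
peb [320.4 230.6] 25 [440.  20.  20.]
peb [309.4 235. ] 25 [428.  53.  19.]
```

View pics/c0.png

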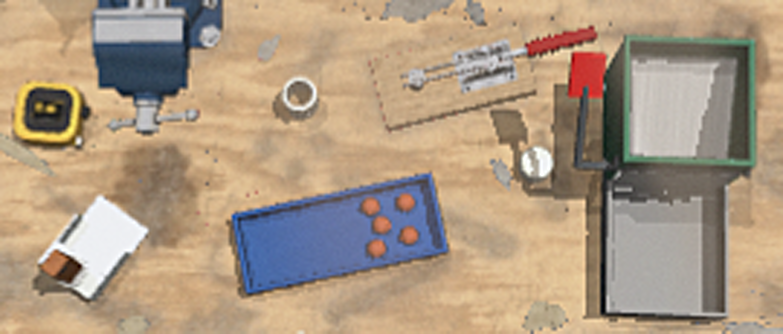

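{"api": "step_arm", "payload": {"series": [[13, -20, -6, 0, 0, -0.02, 0], [13, -20, -6, 0, 0, -0.02, 0], [13, -20, -6, 0, 0, -0.02, 0], [13, -20, -6, 0, 0, -0.02, 0], [13, -20, -6, 0, 0, -0.02, 0], [13, -20, -6, 0, 0, -0.02, 0], [13, -20, -6, 0, 0, -0.02, 0], [13, -20, -6, 0, 0, -0.02, 0], [13, -20, -6, 0, 0, -0.02, 0], [12, -17, -6, 0, 0, -0.02, 0], [0, 0, 0, 0, 0, 0, 0], [0, 0, 0, 0, 0, 0, 0]]}}

```text
clock: 1.3
tool_pos: [0.4076, 0.3628, 0.1787]
eef_rot: [0.325, 0.946, 0.0, -0.0]
contact_force: [0.5, 0.7, 0.6]
opening: 1.0
finger_force: 0.0
```

{"api": "step_arm", "payload": {"series": [[0, -1, -20, 0, 0, 0, 0], [0, 0, -20, 0, 0, 0, 0], [0, 0, -20, 0, 0, 0, 0], [0, 0, -20, 0, 0, 0, 0], [0, 0, -20, 0, 0, 0, 0], [0, 0, -15, 0, 0, 0, 0], [0, 0, -12, 0, 0, 0, 0], [0, 0, 0, 0, 0, 0, 0], [0, 0, 0, 0, 0, 0, 1], [0, 0, 0, 0, 0, 0, 1], [0, 0, 0, 0, 0, 0, 1], [0, 0, 0, 0, 0, 0, 1], [0, 0, 0, 0, 0, 0, 1], [0, 0, 0, 0, 0, 0, 1], [0, 0, 0, 0, 0, 0, 1]], "force": 50}}

```text
clock: 2.8
tool_pos: [0.408, 0.3613, 0.0518]
eef_rot: [0.325, 0.946, 0.0, 0.0]
contact_force: [-0.1, -0.1, 0.2]
opening: 0.39
finger_force: 0.0
```

{"api": "step_arm", "payload": {"series": [[0, 0, 0, 0, 0, 0, 1], [0, 0, 0, 0, 0, 0, 1], [0, 0, 0, 0, 0, 0, 1], [0, 0, 0, 0, 0, 0, 1], [0, 0, 0, 0, 0, 0, 1], [0, 0, 0, 0, 0, 0, 1]]}}

```text
clock: 3.4
tool_pos: [0.4079, 0.3612, 0.0517]
eef_rot: [0.325, 0.946, -0.0, -0.0]
contact_force: [-0.3, -0.5, -0.2]
opening: 0.198
finger_force: 49.9
```

{"api": "step_arm", "payload": {"series": [[0, 0, 15, 0, 0, 0, 1], [0, 0, 25, 0, 0, 0, 1], [0, 0, 25, 0, 0, 0, 1], [1, -13, 0, 0, 0, -0.05, 1], [1, -13, 0, 0, 0, -0.05, 1], [1, -13, 0, 0, 0, -0.05, 1], [1, -13, 0, 0, 0, -0.05, 1], [1, -13, 0, 0, 0, -0.05, 1], [1, -13, 0, 0, 0, -0.05, 1], [1, -13, 0, 0, 0, -0.05, 1], [1, -13, 0, 0, 0, -0.05, 1], [1, -13, 0, 0, 0, -0.05, 1], [1, -13, 0, 0, 0, -0.05, 1], [2, -13, 0, 0, 0, -0.05, 1], [2, -13, 0, 0, 0, -0.05, 1], [2, -13, 0, 0, 0, -0.05, 1], [2, -13, 0, 0, 0, -0.05, 1], [2, -13, 0, 0, 0, -0.015, 1], [0, 0, 0, 0, 0, 0, 1]]}}

```text
clock: 5.3
tool_pos: [0.4283, 0.1637, 0.1168]
eef_rot: [0.637, 0.771, -0.001, 0.0]
contact_force: [-1.0, -0.2, -2.0]
opening: 0.198
finger_force: 49.9
```

```bash
python3 - <<'E'
from h import *
s=r.get_state();print(s["tool_pos"],s["eef_rot"],s["q"])
for n in("top","scene"):
    im,d,P,ray,o=snap(n);np.save(n+"1.npy",P)
    if n=="top": a=cv2.resize(im[150:300,220:420],None,fx=2.6,fy=2.6)
    else: b=cv2.resize(im[150:270,200:400],None,fx=2.6,fy=2.6)
    hsv=cv2.cvtColor(im,cv2.COLOR_BGR2HSV)
    m=(hsv[...,1]<60)&(hsv[...,2]>150)&(P[...,2]>.05)&(P[...,2]<.11)&(P[...,0]<.56)&(P[...,1]>0)&(P[...,1]<.26)
    q=P[m];rr=cv2.minAreaRect((q[:,:2]*1000).astype(np.float32));print(n,len(q),rr,cv2.boxPoints(rr).round().tolist(),np.percentile(q[:,2],[5,50,95]))
    f=(P[...,2]>.065)&(P[...,2]<.082)&m;q=P[f];rr=cv2.minAreaRect((q[:,:2]*1000).astype(np.float32));print("floor",len(q),cv2.boxPoints(rr).round().tolist())
cv2.imwrite("pics/a1.png",np.vstack([a,b]))
E
```

```text
[0.4282524  0.16369397 0.11675493] [ 6.37185797e-01  7.70709808e-01 -7.06085722e-04  3.91221239e-04] [-4.65385832e-01  7.06372776e-01 -1.99358099e-03  2.16889752e+00
  9.75807226e-03  2.67314797e-01 -2.87202599e-01]
top 412 ((490.69281005859375, 159.8580322265625), (223.0832977294922, 77.75804901123047), 39.370941162109375) [[380.0, 119.0], [429.0, 59.0], [602.0, 201.0], [552.0, 261.0]] [0.0608054  0.06615562 0.0923271 ]
floor 229 [[385.0, 111.0], [431.0, 59.0], [599.0, 207.0], [553.0, 259.0]]
scene 484 ((437.7514953613281, 126.51005554199219), (67.44867706298828, 77.58061981201172), 10.02791976928711) [[398.0, 159.0], [411.0, 82.0], [478.0, 94.0], [464.0, 171.0]] [0.06274749 0.06753896 0.0979902 ]
floor 292 [[400.0, 156.0], [411.0, 83.0], [475.0, 93.0], [464.0, 166.0]]
```

```bash
python3 -c "
import cv2;a=cv2.imread('pics/a1.png');cv2.imwrite('pics/a1b.png',cv2.resize(a,None,fx=.85,fy=.85))"
```

```text
(no output)
```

View pics/a1b.png

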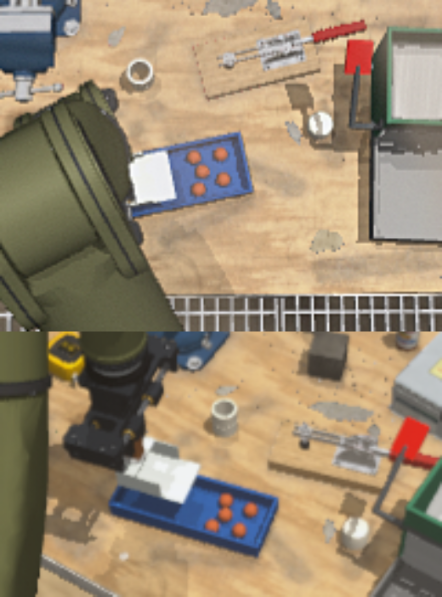

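The scoop hangs above the trough's left half (lip centre ≈ (443, 88) mm, on the trough axis). Next: lower it.

{"api": "step_arm", "payload": {"series": [[0, 0, -15, 0, 0, 0, 1], [0, 0, -15, 0, 0, 0, 1], [0, 0, -12, 0, 0, 0, 1], [0, 0, -8, 0, 0, 0, 1], [0, 0, -6, 0, 0, 0, 1], [0, 0, -3, 0, 0, 0, 1], [0, 0, -1, 0, 0, 0, 1], [0, 0, -1, 0, 0, 0, 1], [0, 0, 0, 0, 0, 0, 1], [0, 0, 0, 0, 0, 0, 1]]}}

```text
clock: 6.4
tool_pos: [0.4282, 0.1663, 0.056]
eef_rot: [0.636, 0.772, 0.0, 0.0]
contact_force: [0.2, -0.2, -1.0]
opening: 0.197
finger_force: 49.9
```

{"api": "step_arm", "payload": {"series": [[0.8, -4, -0.7, 0, 0, 0, 1], [0.8, -4, 0, 0, 0, 0, 1], [0.8, -4, 0, 0, 0, 0, 1], [0.8, -4, 0, 0, 0, 0, 1], [0.8, -4, 0, 0, 0, 0, 1], [0.8, -4, 0, 0, 0, 0, 1], [0.8, -4, 0, 0, 0, 0, 1], [0.8, -4, 0, 0, 0, 0, 1], [0.8, -4, 0, 0, 0, 0, 1], [0.8, -4, 0, 0, 0, 0, 1], [0.8, -4, 0, 0, 0, 0, 1], [0.8, -4, 0, 0, 0, 0, 1], [0.8, -4, 0, 0, 0, 0, 1], [0.8, -4, 0, 0, 0, 0, 1], [0.8, -4, 0, 0, 0, 0, 1], [0.8, -4, 0, 0, 0, 0, 1], [0.8, -4, 0, 0, 0, 0, 1], [0.8, -4, 0, 0, 0, 0, 1]]}}

```text
clock: 8.2
tool_pos: [0.4435, 0.0958, 0.0557]
eef_rot: [0.635, 0.772, 0.002, 0.0]
contact_force: [0.5, 5.0, 6.9]
opening: 0.201
finger_force: 49.9
```

{"api": "step_arm", "payload": {"series": [[0.6, -3, 0, 0, 0, 0, 1], [0.6, -3, 0, 0, 0, 0, 1], [0.6, -3, 0, 0, 0, 0, 1], [0.6, -3, 0, 0, 0, 0, 1], [0.6, -3, 0, 0, 0, 0, 1], [0.6, -3, 0, 0, 0, 0, 1], [0.6, -3, 0, 0, 0, 0, 1], [0.4, -2, 0, 0, 0, 0, 1], [0, 0, 0, 0, 0, 0, 1], [0, 0, 0, 0, 0, 0, 1]]}}

```text
clock: 9.2
tool_pos: [0.4481, 0.0723, 0.0557]
eef_rot: [0.635, 0.772, 0.002, 0.0]
contact_force: [0.2, 3.9, 6.6]
opening: 0.202
finger_force: 49.9
```

```bash
python3 - <<'E'
from h import *
s=r.get_state();print(s["tool_pos"],s["contact_force"])
im,d,P,ray,o=snap("scene");np.save("scene2.npy",P);a=cv2.resize(im[195:260,230:350],None,fx=5,fy=5)
im,d,P,ray,o=snap("top");b=cv2.resize(im[190:255,240:360],None,fx=4,fy=4)
cv2.imwrite("pics/s2.png",np.vstack([a,np.pad(b,((0,0),(0,120),(0,0)))]))
E
```

```text
[0.44812971 0.0723011  0.0556777 ] [0.19772925 3.85742552 6.59502871]
```

View pics/s2.png

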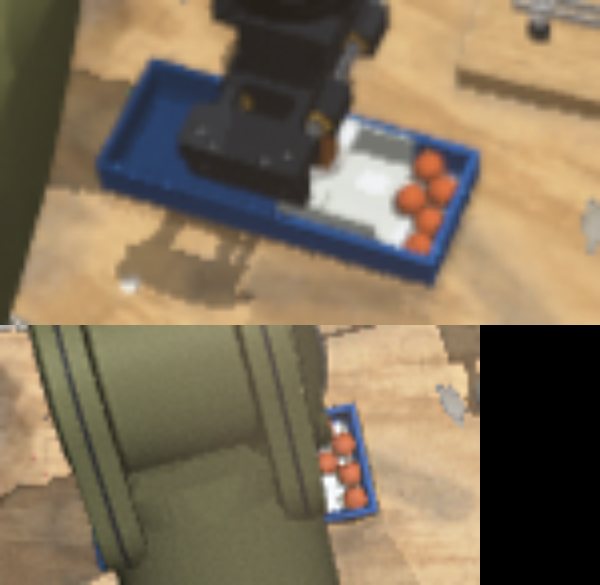

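Pebbles lie against the end wall, over the tongue. Next: a little more push, then tilt the nose up while backing off.

{"api": "step_arm", "payload": {"series": [[0.2, -1, 0, 0, 0, 0, 1], [0.2, -1, 0, 0, 0, 0, 1], [-0.2, 1.3, 0.6, -0.03, -0.006, 0, 1], [-0.2, 1.3, 0.6, -0.03, -0.006, 0, 1], [-0.3, 1.3, 0.6, -0.03, -0.006, 0, 1], [-0.3, 1.3, 0.6, -0.03, -0.006, 0, 1], [-0.2, 1.3, 0.6, -0.03, -0.006, 0, 1], [-0.3, 1.3, 0.6, -0.03, -0.006, 0, 1], [-0.2, 1.3, 0.6, -0.03, -0.006, 0, 1], [-0.3, 1.3, 0.6, -0.03, -0.006, 0, 1], [-0.2, 1.3, 0.6, -0.03, -0.006, 0, 1], [-0.3, 1.3, 0.6, -0.03, -0.006, 0, 1], [-0.2, 1.3, 0.6, -0.03, -0.006, 0, 1], [-0.3, 1.3, 0.6, -0.03, -0.006, 0, 1], [0, 0, 0, 0, 0, 0, 1], [0, 0, 0, 0, 0, 0, 1], [0, 0, 0, 0, 0, 0, 1]]}}

```text
clock: 11.0
tool_pos: [0.4444, 0.0842, 0.0624]
eef_rot: [0.625, 0.759, -0.115, 0.141]
contact_force: [-0.1, 0.6, -1.5]
opening: 0.202
finger_force: 49.9
```

```bash
python3 - <<'E'
from h import *
s=r.get_state();print(s["tool_pos"],s["eef_rot"],s["contact_force"],s["q"])
im,d,P,ray,o=snap("scene");a=cv2.resize(im[175:260,230:350],None,fx=5,fy=5)
cv2.imwrite("pics/s3.png",a)
E
```

```text
[0.44438104 0.08420099 0.06237058] [ 0.6254564   0.75863758 -0.11544277  0.14123128] [-0.09273674  0.58460092 -1.50757427] [-0.79211008  0.93397078  0.42859002  2.18857318  0.04350495  0.18186815
 -0.35808653]
```

View pics/s3.png

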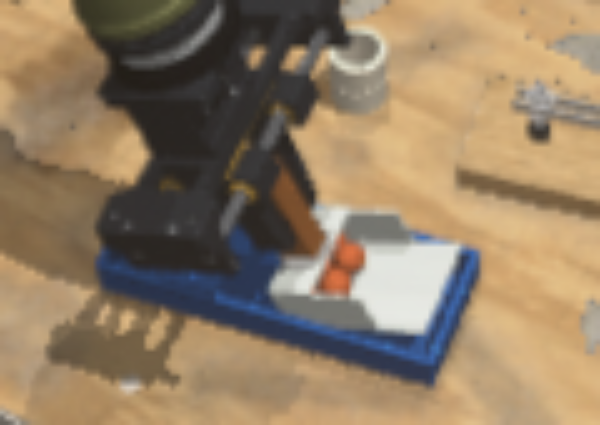

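Pebbles rolled to the back of the scoop, none visible left in the trough end. Lift and carry.

{"api": "step_arm", "payload": {"series": [[0, 0, 8, 0, 0, 0, 1], [0, 0, 15, 0, 0, 0, 1], [0, 0, 22, 0, 0, 0, 1], [0, 0, 25, 0, 0, 0, 1], [0, 0, 25, 0, 0, 0, 1], [0, 0, 25, 0, 0, 0, 1], [0, 0, 25, 0, 0, 0, 1], [0, 0, 25, 0, 0, 0, 1], [0, 0, 20, 0, 0, 0, 1], [0, 0, 15, 0, 0, 0, 1], [0, 0, 8, 0, 0, 0, 1], [2, -5, 0, 0, 0, 0, 1], [4, -10, 0, 0, 0, 0, 1], [5, -12, 0, 0, 0, 0, 1], [5, -12, 0, 0, 0, 0, 1]]}}

```text
clock: 12.55
tool_pos: [0.4604, 0.0441, 0.2747]
eef_rot: [0.625, 0.759, -0.116, 0.141]
contact_force: [0.1, -0.6, -1.9]
opening: 0.2
finger_force: 49.9
```

{"api": "step_arm", "payload": {"series": [[5, -13, 0, 0, 0, 0, 1], [5, -13, 0, 0, 0, 0, 1], [5, -13, 0, 0, 0, 0, 1], [5, -13, 0, 0, 0, 0, 1], [5, -13, 0, 0, 0, 0, 1], [5, -13, 0, 0, 0, 0, 1], [5, -13, 0, 0, 0, 0, 1], [5, -13, 0, 0, 0, 0, 1], [5, -13, 0, 0, 0, 0, 1], [5, -13, 0, 0, 0, 0, 1], [5, -13, 0, 0, 0, 0, 1], [5, -13, 0, 0, 0, 0, 1], [5, -12, 0, 0, 0, 0, 1], [4, -9, 0, 0, 0, 0, 1], [2, -5, 0, 0, 0, 0, 1], [0, 0, 0, 0, 0, 0, 1], [0, 0, 0, 0, 0, 0, 1]]}}

```text
clock: 14.25
tool_pos: [0.5312, -0.1358, 0.275]
eef_rot: [0.625, 0.759, -0.115, 0.141]
contact_force: [0.0, -0.4, -3.0]
opening: 0.2
finger_force: 49.9
```

```bash
python3 - <<'E'
from h import *
s=r.get_state();print(s["tool_pos"],s["eef_rot"],s["q"])
im,d,P,ray,o=snap("scene");a=cv2.resize(im[100:300,260:500],None,fx=2.5,fy=2.5)
cv2.imwrite("pics/s4.png",a)
E
```

```text
[ 0.53117586 -0.13583496  0.27495618] [ 0.62492782  0.75910162 -0.11544873  0.14107283] [-0.35655654  0.56333417  0.49634002  1.91536893  0.16511312  0.62987876
  0.12446795]
```

View pics/s4.png

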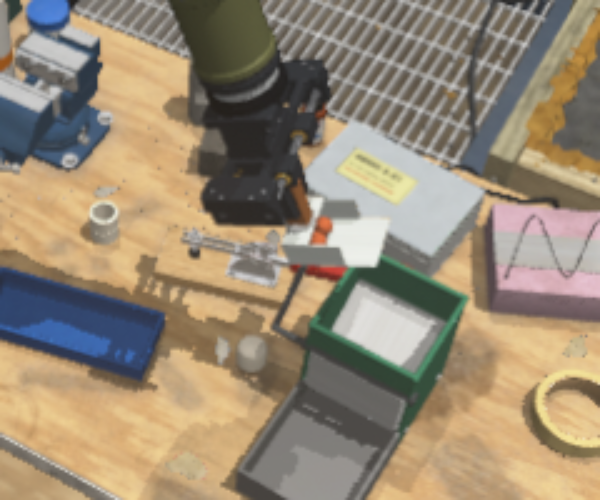

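Trough is empty; all pebbles are in the scoop, above the hopper's left edge. Pour.

{"api": "step_arm", "payload": {"series": [[0.2, -1.6, -1.3, 0.049, 0.01, 0, 1], [0.2, -1.6, -1.3, 0.049, 0.01, 0, 1], [0.2, -1.6, -1.3, 0.049, 0.01, 0, 1], [0.2, -1.6, -1.3, 0.049, 0.01, 0, 1], [0.2, -1.6, -1.3, 0.049, 0.01, 0, 1], [0.2, -1.6, -1.3, 0.049, 0.01, 0, 1], [0.2, -1.6, -1.3, 0.049, 0.01, 0, 1], [0.2, -1.6, -1.3, 0.049, 0.01, 0, 1], [0.2, -1.6, -1.3, 0.049, 0.01, 0, 1], [0.2, -1.6, -1.3, 0.049, 0.01, 0, 1], [0.2, -1.6, -1.3, 0.049, 0.01, 0, 1], [0.2, -1.6, -1.3, 0.049, 0.01, 0, 1], [0.2, -1.6, -1.3, 0.049, 0.01, 0, 1], [1, -4, -2, 0.049, 0.01, 0, 1], [1, -4, -2, 0.049, 0.01, 0, 1], [1, -4, -2, 0.049, 0.01, 0, 1], [1, -4, -2, 0.049, 0.01, 0, 1], [0, 0, 0, 0, 0, 0, 1], [0, 0, 0, 0, 0, 0, 1]]}}

```text
clock: 16.2
tool_pos: [0.538, -0.1726, 0.2501]
eef_rot: [0.617, 0.75, 0.15, -0.186]
contact_force: [0.6, 0.2, -1.3]
opening: 0.201
finger_force: 49.9
```

```bash
cat > peb.py <<'E'
from h import *
s=r.get_state();print(s["tool_pos"],s["eef_rot"],s["contact_force"])
for n in("scene","top"):
    im,d,P,ray,o=snap(n);cv2.imwrite(f"pics/p{s['clock']:.2f}_{n}.png",im);hsv=cv2.cvtColor(im,cv2.COLOR_BGR2HSV)
    m=(hsv[...,0]<14)&(hsv[...,1]>120)&(hsv[...,2]>80)&(P[...,1]<-.16)&(P[...,1]>-.5)&(P[...,0]<.7)
    k,l,st,c=cv2.connectedComponentsWithStats(m.astype(np.uint8))
    for i in range(1,k):
        if st[i,4]>5: print(n,c[i].round(1),st[i,4],np.round(np.nanmedian(P[l==i],axis=0)*1000))
E
python3 peb.py
```

```text
[ 0.5379932  -0.17262086  0.2501096 ] [ 0.61695445  0.7498899   0.14958499 -0.18616303] [ 0.62130871  0.18743919 -1.27554302]
scene [388.8 190.6] 21 [ 532. -169.  265.]
scene [403.6 365.4] 41 [ 463. -349. -536.]
top [382.6 161.2] 22 [ 643. -169.   54.]
top [387.6 169.6] 7 [ 582. -162.  183.]
```

{"api": "step_arm", "payload": {"series": [[-1, 5, 6, -0.049, -0.01, 0, 1], [-2, 8, 6, -0.049, -0.01, 0, 1], [-3, 10, 6, -0.049, -0.01, 0, 1], [-5, 10, 6, -0.049, -0.01, 0, 1], [-10, 10, 6, -0.049, -0.01, 0, 1], [-12, 10, 0, -0.049, -0.01, 0, 1], [-15, 11, 0, -0.049, -0.01, 0, 1], [-15, 11, 0, -0.049, -0.01, 0, 1], [-15, 11, 0, -0.049, -0.01, 0, 1], [-15, 11, 0, -0.049, -0.01, 0, 1], [-12, 9, 0, 0, 0, 0, 1], [-8, 4, 0, 0, 0, 0, 1], [0, 0, 0, 0, 0, 0, 1], [0, 0, 0, 0, 0, 0, 1]]}}

```text
clock: 17.7
tool_pos: [0.4257, -0.0632, 0.2808]
eef_rot: [0.636, 0.772, -0.005, 0.007]
contact_force: [0.8, 0.7, -1.2]
opening: 0.2
finger_force: 49.9
```

```bash
python3 peb.py; python3 -c "
import cv2,glob
a=[cv2.imread(sorted(glob.glob('pics/p*_%s.png'%n),key=lambda f:float(f[6:].split('_')[0]))[-1]) for n in('scene','top')]
A=cv2.resize(a[0][140:340,270:470],(400,400));B=cv2.resize(a[1][140:270,330:460],(400,400));import numpy as np;cv2.imwrite('pics/v8.png',np.hstack([A,B]))"
```

```text
[ 0.42571455 -0.0632059   0.28075671] [ 0.63564385  0.77193268 -0.00541187  0.00689493] [ 0.78546584  0.73398209 -1.16871818]
scene [389.8 200.1] 26 [ 573. -162.  178.]
scene [396.  209.2] 8 [ 639. -162.   55.]
scene [403.5 365.3] 39 [ 465. -349. -538.]
top [382.5 161.3] 23 [ 642. -168.   53.]
top [387.5 171.9] 16 [ 578. -163.  180.]
top [429.3 195.1] 7 [ 533. -294.   81.]
```

View pics/v8.png

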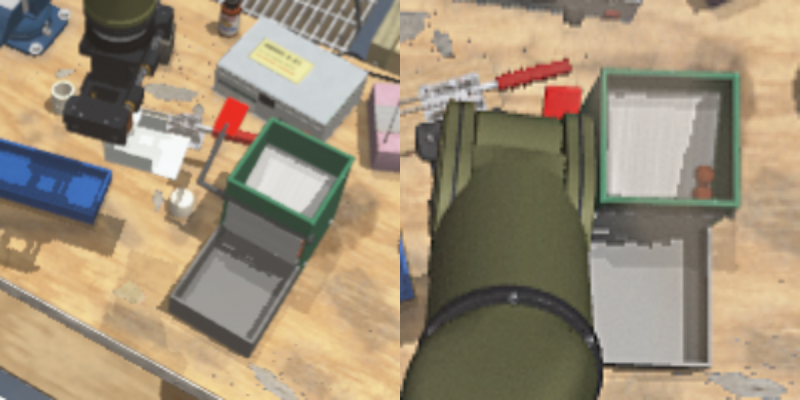

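The scoop is empty and the pebbles are in the hopper (two visible at top-view crop (703,180), the rest hidden by the front wall). Set the scoop down.

{"api": "step_arm", "payload": {"series": [[0, 0, -15, 0.017, 0.003, 0, 1], [0, 0, -25, 0, 0, 0, 1], [0, 0, -25, 0, 0, 0, 1], [0, 0, -25, 0, 0, 0, 1], [0, 0, -25, 0, 0, 0, 1], [0, 0, -25, 0, 0, 0, 1], [0, 0, -25, 0, 0, 0, 1], [0, 0, -20, 0, 0, 0, 1], [0, 0, -15, 0, 0, 0, 1], [0, 0, -10, 0, 0, 0, 1], [0, 0, -8, 0, 0, 0, 1], [0, 0, -5, 0, 0, 0, 1], [0, 0, -3, 0, 0, 0, 1], [0, 0, -2, 0, 0, 0, 1], [0, 0, -1, 0, 0, 0, 1], [0, 0, 0, 0, 0, 0, 1], [0, 0, 0, 0, 0, 0, 1]]}}

```text
clock: 19.5
tool_pos: [0.4275, -0.0632, 0.0538]
eef_rot: [0.636, 0.772, -0.001, -0.002]
contact_force: [0.5, 0.1, -1.0]
opening: 0.206
finger_force: 49.9
```

{"api": "step_arm", "payload": {"series": [[0, 0, -1, 0, 0, 0, 1], [0, 0, -1, 0, 0, 0, 1], [0, 0, 0, 0, 0, 0, 1], [0, 0, 0, 0, 0, 0, 1]]}}

```text
clock: 19.9
tool_pos: [0.4279, -0.0633, 0.0521]
eef_rot: [0.636, 0.772, -0.002, -0.003]
contact_force: [-0.1, 0.3, -0.1]
opening: 0.204
finger_force: 49.9
```

{"api": "step_arm", "payload": {"series": [[0, 0, -0.5, 0, 0, 0, 1], [0, 0, 0, 0, 0, 0, 0], [0, 0, 0, 0, 0, 0, 0], [0, 0, 0, 0, 0, 0, 0], [0, 0, 0, 0, 0, 0, 0], [0, 0, 0, 0, 0, 0, 0], [0, 0, 0, 0, 0, 0, 0], [0, 0, 0, 0, 0, 0, 0], [0, 0, 0, 0, 0, 0, 0], [0, 0, 0, 0, 0, 0, 0], [0, 0, 0, 0, 0, 0, 0], [0, 0, 0, 0, 0, 0, 0], [0, 0, 0, 0, 0, 0, 0], [0, 0, 0, 0, 0, 0, 0], [0, 0, 0, 0, 0, 0, 0]]}}

```text
clock: 21.4
tool_pos: [0.4279, -0.0633, 0.0516]
eef_rot: [0.636, 0.772, -0.002, -0.003]
contact_force: [0.6, -0.2, -0.3]
opening: 0.997
finger_force: 0.0
```

{"api": "step_arm", "payload": {"series": [[0, 0, 10, 0, 0, 0, 0], [0, 0, 20, 0, 0, 0, 0], [0, 0, 30, 0, 0, 0, 0], [0, 0, 30, 0, 0, 0, 0], [0, 0, 30, 0, 0, 0, 0], [0, 0, 30, 0, 0, 0, 0], [0, 0, 30, 0, 0, 0, 0], [0, 0, 30, 0, 0, 0, 0], [0, 0, 0, 0, 0, 0, 1], [0, 0, 0, 0, 0, 0, 1]], "force": 20}}

```text
clock: 22.4
tool_pos: [0.4278, -0.0631, 0.2623]
eef_rot: [0.635, 0.772, -0.001, -0.002]
contact_force: [-0.5, 0.1, -0.8]
opening: 0.844
finger_force: 0.0
```

```bash
python3 - <<'E'
from h import *
im,d,P,ray,o=snap("scene");cv2.imwrite("pics/s9.png",im);hsv=cv2.cvtColor(im,cv2.COLOR_BGR2HSV)
w=(P[...,0]>.36)&(P[...,0]<.5)&(P[...,1]>-.17)&(P[...,1]<-.03)&(hsv[...,1]<60)&(hsv[...,2]>150)
print("scoop floor",w.sum(),np.nanpercentile(P[w][:,2],[5,50,95]))
g=(P[...,0]>.36)&(P[...,0]<.5)&(P[...,1]>-.17)&(P[...,1]<-.03)&(P[...,2]>.095)&(P[...,2]<.12)
print("grip top",g.sum(),np.nanmedian(P[g],axis=0))
m=((hsv[...,0]<6)|(hsv[...,0]>174))&(hsv[...,1]>170)&(P[...,2]>.13)&(P[...,2]<.21)&(P[...,1]<-.1)&(P[...,1]>-.2)
q=P[m];print("pad",len(q),np.median(q,axis=0),q.min(0),q.max(0))
E
```

```text
scoop floor 595 [-0.00318274  0.00235047  0.03390354]
grip top 101 [ 0.42943136 -0.07139101  0.10570623]
pad 182 [ 0.57093199 -0.1490191   0.17717573] [ 0.55117743 -0.16341839  0.15687255] [ 0.58935951 -0.13204635  0.19402228]
```

Scoop stands upright at (429,-71), pad centre measured at (571,-149,177) as expected. Shut the fingers and go above the pad.

{"api": "step_arm", "payload": {"series": [[11, -7, 0, 0, 0, 0, 1], [11, -7, 0, 0, 0, 0, 1], [11, -7, 0, 0, 0, 0, 1], [11, -7, 0, 0, 0, 0, 1], [11, -7, 0, 0, 0, 0, 1], [11, -7, 0, 0, 0, 0, 1], [11, -7, 0, 0, 0, 0, 1], [11, -7, 0, 0, 0, 0, 1], [11, -7, 0, 0, 0, 0, 1], [11, -7, 0, 0, 0, 0, 1], [11, -7, 0, 0, 0, 0, 1], [11, -8, 0, 0, 0, 0, 1], [0, 0, 0, 0, 0, 0, 1], [0, 0, 0, 0, 0, 0, 1], [0, 0, 0, 0, 0, 0, 1], [0, 0, 0, 0, 0, 0, 1], [0, 0, 0, 0, 0, 0, 1], [0, 0, 0, 0, 0, 0, 1], [0, 0, 0, 0, 0, 0, 1], [0, 0, 0, 0, 0, 0, 1]]}}

```text
clock: 24.45
tool_pos: [0.5599, -0.1483, 0.2617]
eef_rot: [0.636, 0.772, -0.002, -0.003]
contact_force: [0.5, -0.1, -0.6]
opening: 0.002
finger_force: 0.0
```

{"api": "step_arm", "payload": {"series": [[0, -1, -20, 0, 0, 0, 1], [0, 0, -20, 0, 0, 0, 1], [0, 0, -15, 0, 0, 0, 1], [0, 0, -12, 0, 0, 0, 1], [0, 0, -8, 0, 0, 0, 1], [1, 0, -5, 0, 0, 0, 1], [1, 0, -5, 0, 0, 0, 1], [2, 0, -5, 0, 0, 0, 1], [2, 0, -5, 0, 0, 0, 1], [2, 0, -5, 0, 0, 0, 1], [0, 0, 0, 0, 0, 0, 1]]}}

```text
clock: 25.55
tool_pos: [0.5682, -0.1493, 0.1611]
eef_rot: [0.636, 0.772, -0.002, -0.003]
contact_force: [0.3, 0.0, 2.3]
opening: 0.002
finger_force: 0.7
```

{"api": "step_arm", "payload": {"series": [[2, 0, -5, 0, 0, 0, 1], [2, 0, -5, 0, 0, 0, 1], [2, 0, -5, 0, 0, 0, 1], [2, 0, -5, 0, 0, 0, 1], [2, 0, -5, 0, 0, 0, 1], [2, 0, -5, 0, 0, 0, 1], [2, 0, -5, 0, 0, 0, 1], [2, 0, -5, 0, 0, 0, 1], [2, 0, -5, 0, 0, 0, 1], [1, 0, -1, 0, 0, 0, 1], [0, 0, 0, 0, 0, 0, 1], [0, 0, 0, 0, 0, 0, 1], [0, 0, 0, 0, 0, 0, 1], [0, 0, 0, 0, 0, 0, 1], [0, 0, 0, 0, 0, 0, 1], [0, 0, 0, 0, 0, 0, 1], [0, 0, 0, 0, 0, 0, 1], [0, 0, 0, 0, 0, 0, 1], [0, 0, 0, 0, 0, 0, 1], [0, 0, 0, 0, 0, 0, 1]]}}

```text
clock: 27.55
tool_pos: [0.587, -0.1491, 0.1155]
eef_rot: [0.636, 0.772, -0.002, -0.003]
contact_force: [-3.0, 2.1, 4.7]
opening: 0.007
finger_force: 2.2
```

```bash
python3 peb.py; python3 -c "
import cv2,glob
a=[cv2.imread(sorted(glob.glob('pics/p*_%s.png'%n),key=lambda f:float(f[6:].split('_')[0]))[-1]) for n in('scene','top')]
A=cv2.resize(a[0][140:340,300:500],(400,400));B=cv2.resize(a[1][140:270,330:460],(400,400));import numpy as np;cv2.imwrite('pics/v9.png',np.hstack([A,B]))"
```

```text
[ 0.58697911 -0.14910548  0.11554507] [ 0.63552543  0.7720732  -0.00157363 -0.00281341] [-3.02358507  2.07537842  4.70569451]
scene [396.7 208.2] 6 [ 644. -163.   57.]
scene [393.7 273.5] 11 [ 467. -242.   17.]
scene [400.7 277.2] 10 [ 467. -263.   16.]
scene [410.9 280.5] 11 [ 469. -292.   20.]
scene [380.8 299.2] 20 [ 378. -247.   21.]
scene [403.5 365.5] 40 [ 465. -349. -538.]
top [410.5 251.8] 28 [ 376. -245.   20.]
top [423.9 254.3] 21 [ 369. -284.   20.]
```

View pics/v9.png

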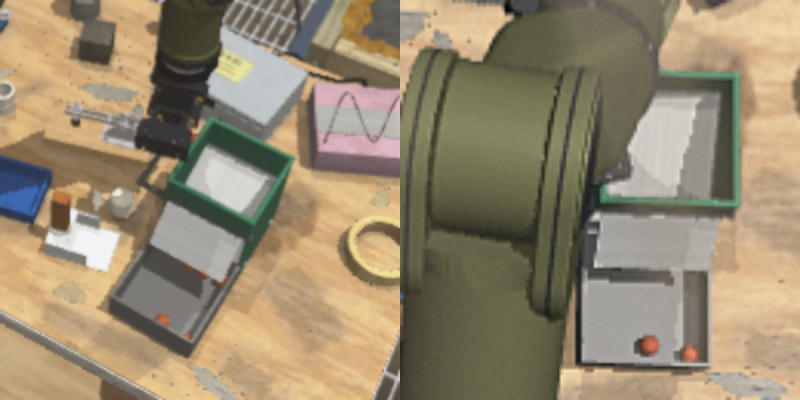

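All five pebbles are in the bin, the gate is held open with the lever level, and the scoop stands upright. Handing in.

```bash
python3 -c "
from plant import r
print(r.get_state()['qd']); print(r.finish_job())"
```

```text
[-0.00147151  0.00013161 -0.00082609  0.00127094 -0.00063549  0.00077992
  0.00013538]
the job is handed in; nothing more can be done
None
```

I handed the job in at about 28 s: all five pebbles are in the grey bin, the scoop stands upright on the worktop, and the fingers hold the lever level (gate about 40 degrees open, judged from the 115.5 mm fingertip height and the picture). No verdict came back.

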